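# Uncover and zero the laboratory balance

## Task

Get the balance ready for weighing: with a fingertip under the tab of its hinged cover, swing the cover up and over until it rests open by itself, then press the wide bar-shaped tare key right down and let it go. Only touch, do not pinch, lift or force anything: the balance stays where it stands, and the weighing pan, the round key and the things standing around are left alone.

Things in the scene. Friction and masses are not known exactly. Their poses are not given: they have to be found in the camera images.
- balance: lab balance, loose, white housing 232 deep (x -125 to +107 mm) x 200 wide. Origin on the bench under its middle; +x from key panel to the hinge at the back, +y to the left seen from the front, +z up; yaw -2.1 to -1.15 rad (front to the robot's left). Deck 54 mm high behind x = -53 mm; before it the key panel slopes from 50 mm down to 31 mm at the front (16 degrees). 1.3 to 1.8 kg.
- cover (a joint): angle of the cover, rad: 0 shut (start), grows as its front edge rises, 1.95 fully open against the stop, leaning backwards. Free hinge without spring or latch; cover 0.12 to 0.24 kg, about 1 N at the tab lifts it. It falls shut below about 1.3 rad and falls open by itself beyond that.
- cover_tab (a point): middle of the lower front edge of the cover's finger tab: a flat grey lip 70 wide (balance y) x 4 mm thick, level with the cover's top and standing 18 mm out of its front wall. Shut, its underside is 86 mm above the bench, with some 37 mm free above the key panel below. The point turns with the cover: its +x points from the tab's edge towards the hinge side, +z out of the cover's top.
- cover_hinge (a point): middle of the hinge axis (along balance y), at balance x = +110, z = +57 mm. Shut, the tab point is 176 mm in front of it and 29 mm above it. The cover is a shallow upside-down tray of grey plastic with a smoke-tinted window, 158 deep x 186 wide x 33 mm high, walls 3 mm, hinged at its lower back edge.
- tare_key (a joint): travel of the tare key, m: 0 up, 0.004 right down; spring return, about 1.1 N to start and 4.1 N right down; moves square to the sloping panel.
- tare_key_top (a point): centre of the top of the tare key: the wide dark bar, 36 (balance y) x 16 mm, standing 6 mm proud of the key panel, on the right of the display seen from the front (balance x about -90, y = -71 mm). Its z axis is square to the panel.
- power_key (a joint): travel of the power key, m, 0 up to 0.004 down, same spring; leave it alone.
- power_key_top (a point): centre of the top of the power key: round, 18 mm across, on the left of the display (balance y = +71 mm). Leave it alone.
- pan: round steel weighing pan, 120 mm across, its origin 9 mm under its top, its centre at balance x = +28 mm, top 63 mm above the bench; under the cover at the start. Not to be touched.
- weight: brass balance weight with a knob, 38 across x 58 mm high, loose, beside the balance. Origin: centre of its underside. Leave it alone.
- beaker: small open glass beaker, 68 across x 85 mm high, loose, beside the balance. Origin: centre of its underside. Leave it alone.
- bottle: closed brown glass bottle with a paper label and black cap, 54 across x 105 mm high, loose, beside the balance. Origin: centre of its underside. Leave it alone.

How it is judged:
By the outcome, as a careful person would: the job done as asked, in the order asked, and still so for the second after the job is handed in, with the robot touching nothing.
It also fails if it takes over 51 s, if anything falls off the work surface, if the arm or the gripper's body presses on something with over 40 N, if the wrist force passes 120 N, or if a joint passes its speed limit or range.

## Robot

A 7-joint arm with a two-finger parallel gripper is mounted at the origin on the work surface. World frame = base frame: x ahead of the robot, y to its left, z up, the work surface at z = 0. Lengths are in m, angles in rad, forces in N, time in s.
With the tool pointing down it reaches from about 0.35 to 0.9 m from the base axis. Payload 19.9 kg.
Tool frame: the origin (TCP) lies at the very end of the fingers, on their centre line; the grasp point (between the pads) lies 19 mm behind it; z points along the fingers, y is the line along which they close (so a half turn about z gives the same grasp; the last joint's range is limited). The gripper opens to 94 mm and grips with 3 to 60 N. Pads are 16 mm wide; open, the fingers measure 119 mm over their backs; the gripper's body (75 mm by 177 mm) begins 78 mm behind the grasp point.
Start: joints at [-1.28, 0.417, -0.01, 1.614, 0.005, 1.111, -0.053], TCP at [0.204, 0.591, 0.205] pointing down, gripper open.
Joint ranges: [-2.81, 2.81], [-0.39, 2.02], [-1.27, 1.25], [0.06, 2.57], [-1.19, 4.33], [0.19, 2], [-2.82, 2.82]. Speed limits (rad/s): [1.89, 1.89, 2.39, 2.39, 3.01, 3.01, 3.01].

## Interface

Orientations are given as a rotation vector (axis times angle).
In Python, from station import arm gives the robot as it stands.
- The arm moves only by the tool send_rows, never from a script. Its argument "deltas" is a list of rows, each a list of 7 numbers: the shift along the tool's x, y, z in mm, then the turn, a rotation vector about the tool's x, y, z in rad, then the opening, from 0 (shut) to 1 (fully open). In form: [[tx, ty, tz, ax, ay, az, fingers], ...]. A call has 1 to 12 rows; each row shifts and turns the commanded pose from where the row before left it, along the tool's axes as they then stand; what a row does not reach is not made up. A row lasts 1/12 s, in which the tool goes at most 41.7 mm and 7.16 degrees, less where a joint would pass 70% of its speed; a pose out of reach is approached as far as the arm can. A call with a gripper value outside its range is refused whole. The fingers move at their own pace and stop on an object; "force" is the grip in N (left out, the last holds). Time passes only in rows, so rows that do not move let the fingers close. It gives the time, the measured TCP pose, the force, the opening and the grip force at its end, in the units of the state.
- arm.sense(): the state, without advancing time (a new reading comes with each control period).
- arm.grab_frame(name): name is "scene" or "top" or "wrist"; returns a dict with "pixels" (400x640x3 uint8, blue, green, red), "depth" (400x640 float32, m along the optical axis (not along the pixel's ray), 0 where there is no reading), "fx", "fy", "cx", "cy" (pixels), "rvec" (rotation vector, rad) and "tvec" (3), from world to camera coordinates, as OpenCV has them. Camera axes: x right, y down, z forward; pixel columns grow to the right and rows downward; lengths in m; the calibration is good to about 2 mm. The wrist camera is an equidistant fisheye: a pixel r from the principal point sees the ray r / f radians off the axis. A picture is of the moment at which its call begins.
- arm.job_done(): hands the job in; it is judged then, once.
Trained networks look in a picture, given as the dict that the camera call returned (one of the last four; its "shot" number tells which), for a name from the list of things; names that differ only in an ending like _2 or _b are one class to them, and where a whole thing is asked for, a point or a joint stands for the part that bears it (a point fixed in the world has none). Each returns a list of dicts, best first, with "conf" (0 to 1); they miss things now and then, are a little off and sometimes report something else, mostly with a low value. They report only what shows in the picture. A call takes as long as a camera call.
- arm.cut_out(label, picture): "region" (400x640 bool, what is visible of it) and "rect" ([centre column, centre row, width, height] in pixels, round what is visible of it).
The state is a dict: "time": time; "joint_positions": joint angles; "joint_vel": joint speeds; "joint_torque": joint torques, N m; "ee_pos": TCP position; "tcp_rot": TCP orientation; "ft_force": force on the tool from outside, world axes, zero at the start; "wrist_torque": the same for the moment, N m; "finger_gap": finger opening in m; "finger_force": force on a finger pad.
Only numpy, scipy, OpenCV 4.12 (cv2) and the standard library are available. Lean on these libraries where they do the work, as an engineer would, in place of code of your own. Each camera call takes 0.05 s, during which the arm holds its last target. There are 200 camera calls.

## Working session

There is one attempt and no reset: what is moved stays moved. The work goes in short steps, Python scripts to look and compute and a tool call to move; the robot and the scene stay as the last step left them, time stands still between calls to the robot, and variables do not carry over. Pictures are saved under pics/ and viewed, at most 10 in all, crops included, and the job is handed in when it is done.

Besides the shell and the picture viewer there is one more tool, called as name(argument=value, ...), one argument or row to a line, values as JSON. send_rows: Moves the arm, as the interface text tells. Its arguments: {"type":"object","properties":{"deltas":{"type":"array"},"force":{"type":"number"}},"required":["deltas"]}

```bash
mkdir -p pics; ls
cat > h.py <<'E'
import numpy as np, cv2
from station import arm
from scipy.spatial.transform import Rotation as R
def cloud(f):
    d=f["depth"]; v,u=np.mgrid[:400,:640]
    p=np.stack([(u-f["cx"])/f["fx"]*d,(v-f["cy"])/f["fy"]*d,d],-1)
    M=R.from_rotvec(np.ravel(f["rvec"])).as_matrix()
    w=(p-np.ravel(f["tvec"]))@M
    w[d<=0]=np.nan
    return w
E
python3 - <<'E'
from h import *
s=arm.sense();print(s["ee_pos"],s["tcp_rot"],s["time"],s["finger_gap"])
fs={n:arm.grab_frame(n) for n in("scene","top")}
cv2.imwrite("pics/a.png",np.vstack([cv2.resize(fs[n]["pixels"],(480,300)) for n in fs]))
for n,f in fs.items():
    w=cloud(f)
    print(n,f["fx"],f["cx"],f["cy"])
    for l in("balance","cover","tare_key","power_key","weight","beaker","bottle","pan","cover_tab","tare_key_top"):
        for r in arm.cut_out(l,f)[:2]:
            m=r["region"]; q=w[m]
            print(l,round(r["conf"],2),np.round(r["rect"]),m.sum(),np.round(np.nanmedian(q,0),3),np.round(np.nanpercentile(q,[2,98],axis=0),3).tolist())
E
```

```text
pics
[0.20345899 0.59055447 0.20483999] [-5.18685309e-01 -3.09835531e+00  1.89631725e-03] 0.0 0.09406793535074248
scene 416.510840007928 323.5152436301532 209.91835245923045
balance 0.75 [316. 238. 180. 158.] 18653 [0.633 0.073 0.082] [[0.497, -0.053, 0.017], [0.717, 0.18, 0.093]]
cover 0.91 [295. 217. 144. 113.] 10718 [0.63  0.034 0.092] [[0.513, -0.064, 0.061], [0.713, 0.115, 0.093]]
cover 0.38 [385. 213.  15.  19.] 150 [0.511 0.115 0.048] [[0.491, 0.106, 0.043], [0.524, 0.125, 0.051]]
tare_key 0.6 [385. 211.  16.  16.] 189 [0.507 0.114 0.048] [[0.487, 0.102, 0.04], [0.524, 0.124, 0.051]]
power_key 0.47 [358. 278.  15.   8.] 90 [0.644 0.155 0.048] [[0.635, 0.149, 0.045], [0.65, 0.162, 0.05]]
weight 0.68 [238. 317.  31.  47.] 931 [0.79  0.06  0.038] [[0.771, 0.043, 0.005], [0.804, 0.07, 0.06]]
beaker 0.68 [306. 331.  54.  77.] 3373 [0.749 0.152 0.056] [[0.723, 0.125, 0.005], [0.785, 0.187, 0.087]]
bottle 0.98 [336. 153.  28.  38.] 785 [ 0.458 -0.02   0.074] [[0.436, -0.045, 0.045], [0.473, -0.003, 0.107]]
bottle 0.61 [294. 216. 142. 112.] 10642 [0.63  0.034 0.092] [[0.515, -0.061, 0
[... 1115 characters left out ...]
037] [[0.768, 0.036, 0.003], [0.801, 0.069, 0.059]]
weight 0.49 [281. 234.  12.  17.] 129 [0.507 0.113 0.047] [[0.491, 0.105, 0.042], [0.523, 0.124, 0.051]]
beaker 0.73 [259. 112.  34.  37.] 1060 [0.764 0.161 0.036] [[0.723, 0.126, -0.0], [0.786, 0.188, 0.087]]
bottle 0.76 [349. 263.  28.  31.] 605 [ 0.45  -0.027  0.075] [[0.424, -0.052, 0.036], [0.473, -0.004, 0.107]]
cover_tab 0.79 [328. 182. 108. 106.] 8059 [0.607 0.024 0.09 ] [[0.515, -0.064, 0.086], [0.703, 0.11, 0.094]]
cover_tab 0.48 [258. 112.  34.  41.] 1015 [0.765 0.161 0.038] [[0.723, 0.126, 0.001], [0.785, 0.186, 0.087]]
tare_key_top 0.58 [279. 234.   7.  15.] 105 [0.509 0.115 0.047] [[0.493, 0.107, 0.043], [0.523, 0.124, 0.051]]
```

View pics/a.png

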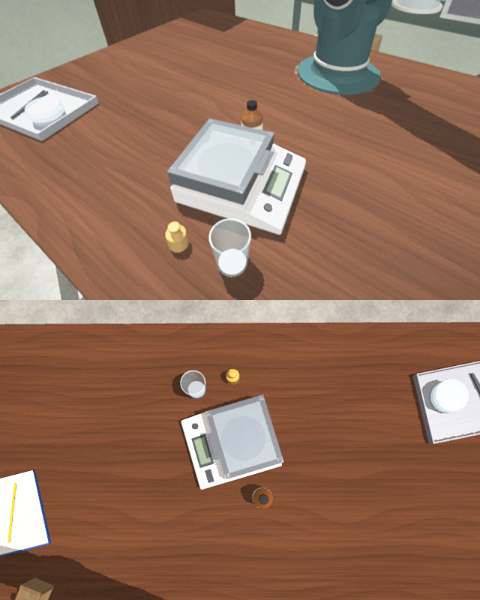

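The balance front faces +y, with the tare key on the near side and the power key on the far side. The bottle is on the robot's side of the balance; the weight and beaker are at its far side. Next I'll refine the balance pose.

Run:
```python
from h import *
P={}
for n in("top","scene"):
    f=arm.grab_frame(n); w=cloud(f); P[n]=w.reshape(-1,3)
    k={l:np.nanmean(w[arm.cut_out(l,f)[1 if (l=="power_key" and n=="top") else 0]["region"]],0) for l in("tare_key","power_key")}
    print(n,k)
    q=P[n]; q=q[(q[:,2]>.084)&(q[:,2]<.097)&(abs(q[:,0]-.61)<.13)&(q[:,1]<.14)&(q[:,1]>-.09)&~((q[:,0]<.49)&(q[:,1]<.02))&~((q[:,0]>.71)&(q[:,1]>.11))]
    (c,s,a)=cv2.minAreaRect(q[:,:2].astype(np.float32)*1000); print("top rect",c,s,a,np.median(q[:,2]))
    yaw=np.deg2rad(-73.2)
    for yaw in (np.deg2rad(a-180 if a>45 else a-90),):
        ex=np.array([np.cos(yaw),np.sin(yaw)]);ey=np.array([-ex[1],ex[0]])
        u=q[:,:2]@ex;v=q[:,:2]@ey
        print("yaw",yaw,"u",np.percentile(u,[.3,99.7]),"v",np.percentile(v,[.3,99.7]))
        mid=np.percentile(v,[.3,99.7]).mean(); m=abs(v-mid)<.03; m2=(abs(v-mid)>.045)
        print("tab edge u",np.percentile(u[m],[.3]),"wall u",np.percentile(u[m2],.3),"back",np.percentile(u[m2],99.7))
        tb=u<np.percentile(u[m2],.3)-.005; print("tab v mid",np.percentile(v[tb],[2,50,98]),tb.sum(), "z",np.median(q[tb,2]))
        for l in k: print(l,"u,v",k[l][:2]@ex,k[l][:2]@ey, "mid v",mid)
```

```text
Traceback (most recent call last):
IndexError: list index out of range
```

```bash
cat > fit.py <<'E'
from h import *
for n in("top","scene"):
    f=arm.grab_frame(n); w=cloud(f); q=w.reshape(-1,3); k={}
    for l in("tare_key","power_key"):
        r=[x["region"] for x in arm.cut_out(l,f) if x["region"].sum()<400]
        if r: k[l]=np.nanmean(w[r[0]],0)
    print(n,k)
    q=q[(q[:,2]>.084)&(q[:,2]<.097)&(abs(q[:,0]-.61)<.13)&(q[:,1]<.14)&(q[:,1]>-.09)&~((q[:,0]<.49)&(q[:,1]<.02))&~((q[:,0]>.71)&(q[:,1]>.11))]
    c,s,a=cv2.minAreaRect(q[:,:2].astype(np.float32)*1000); print("rect",c,s,a,np.median(q[:,2]))
    yaw=np.deg2rad(a-180 if a>45 else a-90)
    ex=np.array([np.cos(yaw),np.sin(yaw)]);ey=np.array([-ex[1],ex[0]])
    u=q[:,:2]@ex;v=q[:,:2]@ey; mid=np.percentile(v,[.3,99.7]).mean(); m=abs(v-mid)<.03; m2=abs(v-mid)>.045
    print("yaw",yaw,"v",np.percentile(v,[.3,99.7]),mid,"tab edge u",np.percentile(u[m],.5),"wall",np.percentile(u[m2],.5),"back",np.percentile(u,99.5))
    tb=u<np.percentile(u[m2],.5)-.005; print("tab v",np.percentile(v[tb],[2,98]),tb.sum(),"z",np.median(q[tb,2]))
    for l in k: print(l,"u,v",k[l][:2]@ex,k[l][:2]@ey)
E
python3 fit.py
```

```text
top {'tare_key': array([0.50869658, 0.11471969, 0.04653568]), 'power_key': array([0.64280609, 0.15503168, 0.04720959])}
rect (607.0449829101562, 28.62773895263672) (186.31466674804688, 176.31658935546875) 16.454360961914062 0.08987203049696271
yaw -1.2836135516978748 v [0.4976871  0.68244445] 0.5900657749487151 tab edge u 0.05744859914083303 wall 0.07529750274561305 back 0.23158641923296974
tab v [0.55649649 0.62344037] 250 z 0.08980659390660437
tare_key u,v 0.03406765247435995 0.5203577730694318
power_key u,v 0.033393337746345 0.6603933510286837
scene {'power_key': array([0.64375258, 0.15529787, 0.04760603])}
rect (605.6883544921875, 27.101417541503906) (189.12322998046875, 177.2615509033203) 16.563814163208008 0.09169567091309119
yaw -1.2817032329584475 v [0.4955692  0.68173044] 0.5886498235414315 tab edge u 0.05868998397662101 wall 0.07630811346055125 back 0.23357984484608776
tab v [0.55520429 0.62294713] 310 z 0.09153789231341766
power_key u,v 0.03466952048255198 0.6613114542019483
```

```bash
cat >> h.py <<'E'
YAW=-1.283
ex=np.array([np.cos(YAW),np.sin(YAW),0]);ey=np.array([-ex[1],ex[0],0]);ez=np.array([0,0,1.])
U0,V0,UH,ZH=.0575,.5895,.2335,.057
def pose(u,v,z,deg):
    a=np.deg2rad(deg); zt=np.sin(a)*ex-np.cos(a)*ez
    return u*ex+v*ey+z*ez, R.from_matrix(np.column_stack([np.cross(ey,zt),ey,zt]))
def now():
    s=arm.sense(); p=s["ee_pos"]; q=R.from_rotvec(s["tcp_rot"]); z=q.as_matrix()[:,2]
    print("t",s["time"],"u,v,z",np.round([p@ex,p@ey,p[2]],4),"tilt",np.round(np.rad2deg(np.arctan2(z@ex,-z[2])),1),"zv",round(z@ey,3),"F",np.round(s["ft_force"],1),"q",np.round(s["joint_positions"],2))
    return p,q
def rows(start,targets,grip=0,dec=1):
    "targets: [(pos,rot,n)], returns rounded rows, simulated as they accumulate"
    p,q=start
    for tp,tq,n in targets:
        p0,q0=p,q; d=(q0.inv()*tq).as_rotvec()
        for i in range(1,n+1):
            gp=p0+(tp-p0)*i/n; gq=q0*R.from_rotvec(d*i/n)
            t=np.round(q.inv().apply(gp-p)*1000,dec); a=np.round((q.inv()*gq).as_rotvec(),3)
            print(str(t.tolist()+a.tolist()+[grip]).replace(" ",""),end=",\n" if i==n else ",")
            p=p+q.apply(t/1000); q=q*R.from_rotvec(a)
    return p,q
E
python3 - <<'E'
from h import *
s=now()
rows(s,[pose(-.02,V0,.20,45)+(24,)])
E
```

```text
t 1.55 u,v,z [-0.5088  0.3629  0.2054] tilt 0.0 zv -0.0 F [-0.4 -0.4 -0.1] q [-1.28  0.42 -0.01  1.61  0.    1.11 -0.05]
[-19.5,-11.1,0.2,0.016,-0.03,0.038,0],[-19.9,-10.3,1.0,0.015,-0.03,0.037,0],[-20.2,-9.6,1.8,0.016,-0.03,0.038,0],[-20.6,-8.8,2.5,0.015,-0.031,0.037,0],[-20.7,-7.9,3.2,0.016,-0.03,0.038,0],[-20.9,-7.2,4.0,0.015,-0.03,0.037,0],[-21.0,-6.2,4.8,0.016,-0.03,0.038,0],[-21.1,-5.4,5.4,0.015,-0.03,0.037,0],[-21.1,-4.5,6.2,0.016,-0.03,0.038,0],[-21.1,-3.6,6.9,0.015,-0.031,0.037,0],[-21.0,-2.8,7.6,0.016,-0.03,0.038,0],[-20.8,-1.8,8.2,0.015,-0.03,0.037,0],[-20.6,-0.9,8.9,0.016,-0.03,0.038,0],[-20.3,0.0,9.5,0.015,-0.03,0.037,0],[-20.0,0.9,10.0,0.016,-0.031,0.038,0],[-19.7,1.9,10.7,0.015,-0.03,0.037,0],[-19.2,2.7,11.3,0.016,-0.03,0.038,0],[-18.8,3.6,11.7,0.016,-0.03,0.037,0],[-18.3,4.5,12.3,0.015,-0.03,0.038,0],[-17.7,5.3,12.7,0.016,-0.03,0.037,0],[-17.1,6.3,13.1,0.015,-0.031,0.038,0],[-16.4,7.0,13.6,0.016,-0.03,0.037,0],[-15.8,7.9,13.9,0.015,-0.03,0.038,0],[-15.0,8.7,14.3,0.016,-0.03,0.037,0],
```

send_rows(
  deltas=[
    [-19.5,-11,0,0.016,-0.03,0.038,0],
    [-20,-10,1,0.015,-0.03,0.037,0],
    [-20,-9.5,2,0.016,-0.03,0.038,0],
    [-20.5,-9,2.5,0.015,-0.03,0.037,0],
    [-20.5,-8,3,0.016,-0.03,0.038,0],
    [-21,-7,4,0.015,-0.03,0.037,0],
    [-21,-6,5,0.016,-0.03,0.038,0],
    [-21,-5.5,5.5,0.015,-0.03,0.037,0],
    [-21,-4.5,6,0.016,-0.03,0.038,0],
    [-21,-3.5,7,0.015,-0.03,0.037,0],
    [-21,-3,7.5,0.016,-0.03,0.038,0],
    [-21,-2,8,0.015,-0.03,0.037,0],
  ],
)

```text
time: 2.55
ee_pos: [0.3825, 0.3875, 0.2028]
tcp_rot: [1.078, 2.581, -0.344]
ft_force: [0.5, -0.7, 0.4]
finger_gap: 0.0174
finger_force: 0.0
```

send_rows(
  deltas=[
    [-20.5,-1,9,0.016,-0.03,0.038,0],
    [-20.5,0,9.5,0.015,-0.03,0.037,0],
    [-20,1,10,0.016,-0.031,0.038,0],
    [-20,2,10.5,0.015,-0.03,0.037,0],
    [-19,3,11,0.016,-0.03,0.038,0],
    [-19,3.5,11.5,0.016,-0.03,0.037,0],
    [-18.5,4.5,12,0.015,-0.03,0.038,0],
    [-17.5,5,12.5,0.016,-0.03,0.037,0],
    [-17,6,13,0.015,-0.031,0.038,0],
    [-16.5,7,13.5,0.016,-0.03,0.037,0],
    [-16,8,14,0.015,-0.03,0.038,0],
    [-15,8.5,14.5,0.016,-0.03,0.037,0],
  ],
)

```text
time: 3.55
ee_pos: [0.5603, 0.1852, 0.2008]
tcp_rot: [1.466, 1.955, -0.608]
ft_force: [0.0, -0.7, 0.4]
finger_gap: 0.0004
finger_force: 0.0
```

Run:
```python
from h import *
s=now()
# corner C 12mm past tab edge along finger; gap below tab 4mm first
a=np.deg2rad(45)
def tcp(Cu,Cz,deg): 
    b=np.deg2rad(deg); return Cu-.008*np.cos(b),Cz-.008*np.sin(b)
u,z=tcp(U0-.012,.074,45); print(u,z)
rows(s,[pose(u-.02,V0,z+.02,45)+(12,)])
```

```text
t 3.55 u,v,z [-0.0186  0.5898  0.2008] tilt 45.1 zv -0.002 F [ 0.  -0.7  0.4] q [-1.09  0.6   0.49  1.67  0.48  1.27 -0.58]
0.03984314575050762 0.06834314575050762
[4.4,-0.0,8.9,-0.0,0.0,-0.0,0],[4.4,-0.0,8.9,-0.0,0.0,-0.0,0],[4.3,-0.0,8.8,-0.001,0.0,-0.001,0],[4.4,-0.1,8.9,0.0,0.001,0.0,0],[4.4,0.0,8.9,-0.0,-0.0,-0.0,0],[4.3,-0.0,8.9,-0.0,-0.0,-0.0,0],[4.4,-0.0,8.9,-0.0,-0.0,-0.0,0],[4.4,-0.0,8.9,-0.001,0.0,-0.001,0],[4.3,-0.1,8.8,0.0,0.0,0.0,0],[4.4,0.0,8.9,-0.0,0.0,-0.0,0],[4.4,-0.0,8.9,-0.0,0.0,-0.0,0],[4.3,-0.0,8.9,-0.0,0.001,-0.0,0],
```

send_rows(
  deltas=[
    [4.4,0,8.9,0,0,0,0],
    [4.4,0,8.9,0,0,0,0],
    [4.4,0,8.9,0,0,0,0],
    [4.4,0,8.9,0,0,0,0],
    [4.4,0,8.9,0,0,0,0],
    [4.4,0,8.9,0,0,0,0],
    [4.4,0,8.9,0,0,0,0],
    [4.4,0,8.9,0,0,0,0],
    [4.4,0,8.9,0,0,0,0],
    [4.4,0,8.9,0,0,0,0],
    [4.4,0,8.9,0,0,0,0],
    [4.4,0,8.9,0,0,0,0],
  ],
)

```text
time: 4.55
ee_pos: [0.5695, 0.1501, 0.0869]
tcp_rot: [1.463, 1.961, -0.607]
ft_force: [0.3, 0.4, -0.3]
finger_gap: 0.0004
finger_force: 0.0
```

Run:
```python
from h import *
s=now()
rows(s,[pose(.0603,V0,.0648,45)+(10,)])
f=arm.grab_frame("scene"); cv2.imwrite("pics/b.png",cv2.resize(f["pixels"][120:320,200:460],(780,600)))
```

```text
t 4.55 u,v,z [0.0177 0.5887 0.0869] tilt 44.9 zv -0.001 F [ 0.3  0.4 -0.3] q [-1.03  0.74  0.47  1.75  0.48  1.05 -0.65]
[-1.5,0.1,4.6,-0.0,-0.0,0.0,0],[-1.4,0.1,4.5,-0.0,-0.0,0.0,0],[-1.5,0.0,4.6,-0.0,-0.0,0.0,0],[-1.4,0.1,4.6,-0.0,-0.001,0.0,0],[-1.5,0.1,4.6,-0.001,0.0,0.001,0],[-1.4,0.1,4.5,0.0,0.0,-0.0,0],[-1.5,0.1,4.6,0.0,-0.0,-0.0,0],[-1.5,0.0,4.6,0.0,-0.0,-0.0,0],[-1.4,0.1,4.6,0.0,-0.0,0.0,0],[-1.5,0.1,4.5,-0.0,-0.001,0.0,0],
```

View pics/b.png

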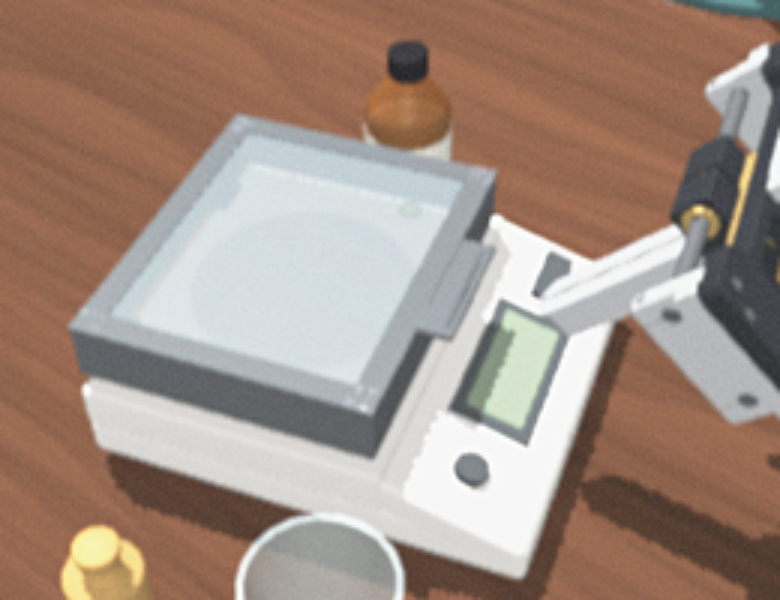

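The fingertip (crop 550,310) is in front of the tab (crop 465,290) and above the panel, with both keys clear. I'll move it under the tab.

send_rows(
  deltas=[
    [-1.4,0.1,4.6,0,0,0,0],
    [-1.4,0.1,4.6,0,0,0,0],
    [-1.4,0.1,4.6,0,0,0,0],
    [-1.4,0.1,4.6,0,0,0,0],
    [-1.4,0.1,4.6,0,0,0,0],
    [-1.4,0.1,4.6,0,0,0,0],
    [-1.4,0.1,4.6,0,0,0,0],
    [-1.4,0.1,4.6,0,0,0,0],
    [-1.4,0,4.6,0,0,0,0],
    [-1.4,0,4.6,0,0,0,0],
    [0,0,0,0,0,0,0],
  ],
)

```text
time: 5.52
ee_pos: [0.5822, 0.1088, 0.0649]
tcp_rot: [1.464, 1.96, -0.608]
ft_force: [-0.4, -0.3, -0.2]
finger_gap: 0.0006
finger_force: 0.0
```

```bash
cat > arc.py <<'E'
from h import *
def C(th,L=.012,tilt=45):
    r=np.array([U0-UH,.086-ZH]); c,s=np.cos(th),np.sin(th)
    E=np.array([UH,ZH])+np.array([r[0]*c+r[1]*s,-r[0]*s+r[1]*c])
    a=max(th,np.deg2rad(90-tilt)); b=np.deg2rad(tilt)
    return E+L*np.array([np.cos(a),-np.sin(a)])-.008*np.array([np.cos(b),np.sin(b)])
s=now()
T=[]
for th in np.arange(0,1.46,.08):
    u,z=C(th); T.append(pose(u,V0,z,45)+(4,)); print(round(th,2),round(u,4),round(z,4))
rows(s,T)
E
python3 arc.py
```

```text
t 5.5167 u,v,z [0.0609 0.5891 0.0649] tilt 44.9 zv -0.002 F [-0.4 -0.3 -0.2] q [-0.98  0.77  0.49  1.79  0.51  0.97 -0.65]
0.0 0.0603 0.0719
0.08 0.0632 0.0858
0.16 0.0672 0.0995
0.24 0.0723 0.1129
0.32 0.0784 0.1257
0.4 0.0855 0.1381
0.48 0.0936 0.1499
0.56 0.1026 0.1609
0.64 0.1125 0.1712
0.72 0.1231 0.1807
0.8 0.1344 0.1892
0.88 0.1457 0.1962
0.96 0.1575 0.2023
1.04 0.1698 0.2075
1.12 0.1825 0.2116
1.2 0.1954 0.2147
1.28 0.2086 0.2168
1.36 0.2219 0.2178
1.44 0.2352 0.2177
[-1.1,0.1,-1.3,-0.001,-0.0,0.0,0],[-1.2,0.1,-1.4,-0.0,-0.0,0.0,0],[-1.1,0.1,-1.3,-0.001,-0.001,0.001,0],[-1.1,0.1,-1.4,-0.0,0.0,-0.0,0],
[-3.0,-0.0,-2.0,-0.0,0.0,-0.0,0],[-3.0,-0.0,-1.9,-0.0,0.0,-0.0,0],[-3.0,-0.0,-2.0,-0.0,0.0,-0.0,0],[-2.9,-0.0,-1.9,-0.0,0.0,-0.0,0],
[-3.1,-0.0,-1.7,-0.0,0.0,-0.0,0],[-3.2,-0.0,-1.7,-0.0,0.0,-0.0,0],[-3.1,-0.0,-1.8,-0.0,0.0,-0.0,0],[-3.1,-0.0,-1.7,-0.0,0.0,-0.0,0],
[-3.3,-0.0,-1.5,-0.0,0.0,-0.0,0],[-3.2,-0.0,-1.4,-0.0,0.0,-0.0,0],[-3.3,-0.0,-1.5,-0.0,0.0,-0.0,0],[-3.3,-0.0,-1.4,-0.0,0.0,-0.0,0],
[-3.4,-0.0,-1.2,-0.0,0.0,-0.0,0],[-3.3,-0.0,-1.2,-0.0,0.0,-0.0,0],[-3.4,-0.0,-1.2,-0
[... 1162 characters left out ...]
-3.1,-0.0,1.3,-0.0,0.0,-0.0,0],[-3.0,-0.0,1.3,-0.0,0.0,-0.0,0],
[-3.0,-0.0,1.5,-0.0,0.0,-0.0,0],[-3.0,-0.0,1.5,-0.0,0.0,-0.0,0],[-2.9,-0.0,1.5,-0.0,0.0,-0.0,0],[-3.0,-0.0,1.5,-0.0,0.0,-0.0,0],
[-2.8,-0.0,1.7,-0.0,0.0,-0.0,0],[-2.9,-0.0,1.8,-0.0,0.0,-0.0,0],[-2.8,-0.0,1.7,-0.0,0.0,-0.0,0],[-2.9,-0.0,1.8,-0.0,0.0,-0.0,0],
[-2.7,-0.0,2.0,-0.0,0.0,-0.0,0],[-2.7,-0.0,1.9,-0.0,0.0,-0.0,0],[-2.7,-0.0,2.0,-0.0,0.0,-0.0,0],[-2.6,-0.0,1.9,-0.0,0.0,-0.0,0],
[-2.5,0.0,2.2,-0.0,0.0,-0.0,0],[-2.6,0.0,2.2,-0.0,0.0,-0.0,0],[-2.5,0.0,2.1,-0.0,0.0,-0.0,0],[-2.5,0.0,2.2,-0.0,0.0,-0.0,0],
[-2.4,0.0,2.4,-0.0,0.0,-0.0,0],[-2.3,0.0,2.3,-0.0,0.0,-0.0,0],[-2.4,0.0,2.4,-0.0,0.0,-0.0,0],[-2.3,0.0,2.4,-0.0,0.0,-0.0,0],
```

send_rows(
  deltas=[
    [-1.1,0.1,-1.3,0,0,0,0],
    [-1.1,0.1,-1.4,0,0,0,0],
    [-1.1,0.1,-1.3,0,0,0,0],
    [-1.1,0.1,-1.4,0,0,0,0],
    [-3,0,-2,0,0,0,0],
    [-3,0,-2,0,0,0,0],
    [-3,0,-2,0,0,0,0],
    [-3,0,-2,0,0,0,0],
    [-3.1,0,-1.7,0,0,0,0],
    [-3.1,0,-1.7,0,0,0,0],
    [-3.1,0,-1.7,0,0,0,0],
    [-3.1,0,-1.7,0,0,0,0],
  ],
)

```text
time: 6.52
ee_pos: [0.5844, 0.1041, 0.1001]
tcp_rot: [1.463, 1.96, -0.607]
ft_force: [-0.5, 1.0, 0.2]
finger_gap: 0.0008
finger_force: 0.5
```

Run:
```python
from h import *
now()
f=arm.grab_frame("scene"); cv2.imwrite("pics/c.png",cv2.resize(f["pixels"][120:320,200:460],(780,600)))
```

```text
t 6.5167 u,v,z [0.0661 0.5899 0.1001] tilt 44.9 zv -0.001 F [-0.5  1.   0.2] q [-0.98  0.71  0.5   1.79  0.52  1.01 -0.61]
```

View pics/c.png

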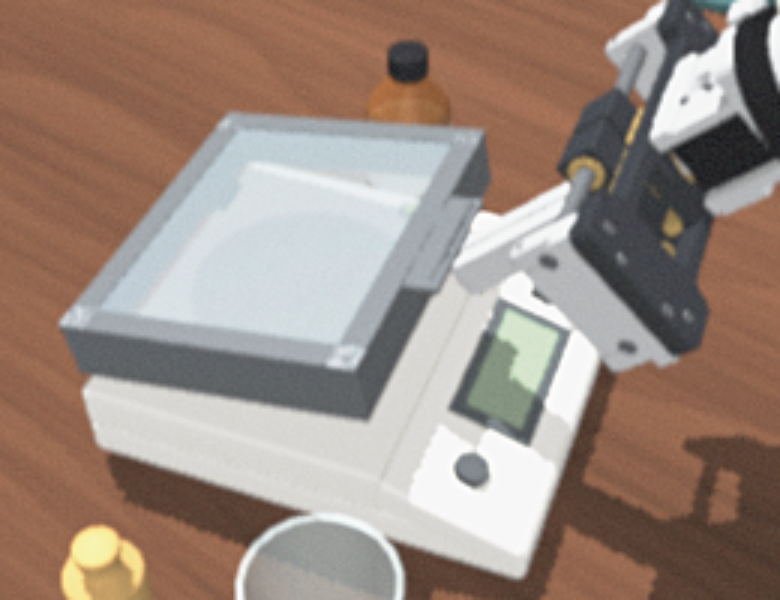

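The cover is lifting with the finger under the middle of the tab (crop 455,270), and the balance has not moved. I'll continue along the arc.

send_rows(
  deltas=[
    [-3.3,0,-1.5,0,0,0,0],
    [-3.3,0,-1.5,0,0,0,0],
    [-3.3,0,-1.4,0,0,0,0],
    [-3.3,0,-1.4,0,0,0,0],
    [-3.4,0,-1.2,0,0,0,0],
    [-3.4,0,-1.2,0,0,0,0],
    [-3.3,0,-1.2,0,0,0,0],
    [-3.3,0,-1.2,0,0,0,0],
    [-3.4,0,-0.9,0,0,0,0],
    [-3.5,0,-1,0,0,0,0],
    [-3.4,0,-0.9,0,0,0,0],
    [-3.5,0,-0.9,0,0,0,0],
  ],
)

```text
time: 7.57
ee_pos: [0.5897, 0.0862, 0.1387]
tcp_rot: [1.463, 1.96, -0.607]
ft_force: [0.6, 0.1, -0.7]
finger_gap: 0.0005
finger_force: 0.3
```

send_rows(
  deltas=[
    [-3.5,0,-0.6,0,0,0,0],
    [-3.5,0,-0.7,0,0,0,0],
    [-3.5,0,-0.6,0,0,0,0],
    [-3.5,0,-0.7,0,0,0,0],
    [-3.6,0,-0.4,0,0,0,0],
    [-3.5,0,-0.3,0,0,0,0],
    [-3.6,0,-0.4,0,0,0,0],
    [-3.5,0,-0.3,0,0,0,0],
    [-3.6,0,-0.1,0,0,0,0],
    [-3.5,0,-0.1,0,0,0,0],
    [-3.6,0,-0.1,0,0,0,0],
    [-3.6,0,-0.1,0,0,0,0],
  ],
)

```text
time: 8.57
ee_pos: [0.5975, 0.0604, 0.1718]
tcp_rot: [1.463, 1.961, -0.607]
ft_force: [-0.8, 0.3, -0.5]
finger_gap: -0.0002
finger_force: 0.3
```

Run:
```python
from h import *
now()
f=arm.grab_frame("scene"); cv2.imwrite("pics/d.png",cv2.resize(f["pixels"][80:320,180:480],(750,600)))
```

```text
t 8.5667 u,v,z [0.1117 0.5901 0.1718] tilt 44.9 zv -0.001 F [-0.8  0.3 -0.5] q [-0.95  0.59  0.54  1.79  0.55  1.06 -0.51]
```

View pics/d.png

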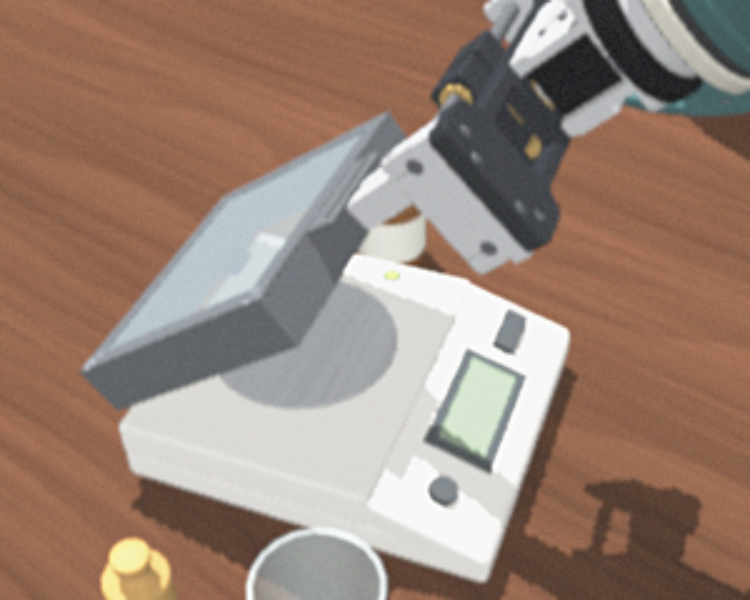

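The cover is about 0.64 rad open and still carried at the tab (crop 350,200). The balance has stayed put.

send_rows(
  deltas=[
    [-3.6,0,0.2,0,0,0,0],
    [-3.6,0,0.2,0,0,0,0],
    [-3.6,0,0.2,0,0,0,0],
    [-3.5,0,0.2,0,0,0,0],
    [-3.5,0,0.5,0,0,0,0],
    [-3.5,0,0.5,0,0,0,0],
    [-3.5,0,0.5,0,0,0,0],
    [-3.5,0,0.5,0,0,0,0],
    [-3.2,0,0.8,0,0,0,0],
    [-3.2,0,0.8,0,0,0,0],
    [-3.2,0,0.8,0,0,0,0],
    [-3.2,0,0.8,0,0,0,0],
  ],
)

```text
time: 9.62
ee_pos: [0.607, 0.0284, 0.1965]
tcp_rot: [1.463, 1.961, -0.607]
ft_force: [0.4, -0.1, 0.2]
finger_gap: 0.0001
finger_force: 0.2
```

send_rows(
  deltas=[
    [-3.2,0,1,0,0,0,0],
    [-3.2,0,1,0,0,0,0],
    [-3.2,0,1,0,0,0,0],
    [-3.2,0,1,0,0,0,0],
    [-3.1,0,1.3,0,0,0,0],
    [-3.1,0,1.3,0,0,0,0],
    [-3.1,0,1.3,0,0,0,0],
    [-3.1,0,1.3,0,0,0,0],
    [-3,0,1.5,0,0,0,0],
    [-3,0,1.5,0,0,0,0],
    [-3,0,1.5,0,0,0,0],
    [-3,0,1.5,0,0,0,0],
  ],
)

```text
time: 10.62
ee_pos: [0.6176, -0.0071, 0.2119]
tcp_rot: [1.463, 1.961, -0.607]
ft_force: [-0.2, 0.2, -0.3]
finger_gap: 0.0006
finger_force: 0.1
```

Run:
```python
from h import *
now()
f=arm.grab_frame("scene"); cv2.imwrite("pics/e.png",cv2.resize(f["pixels"][60:320,160:480],(738,600)))
```

```text
t 10.6167 u,v,z [0.1821 0.5901 0.2119] tilt 44.9 zv -0.001 F [-0.2  0.2 -0.3] q [-0.87  0.52  0.58  1.79  0.6   1.04 -0.4 ]
```

View pics/e.png

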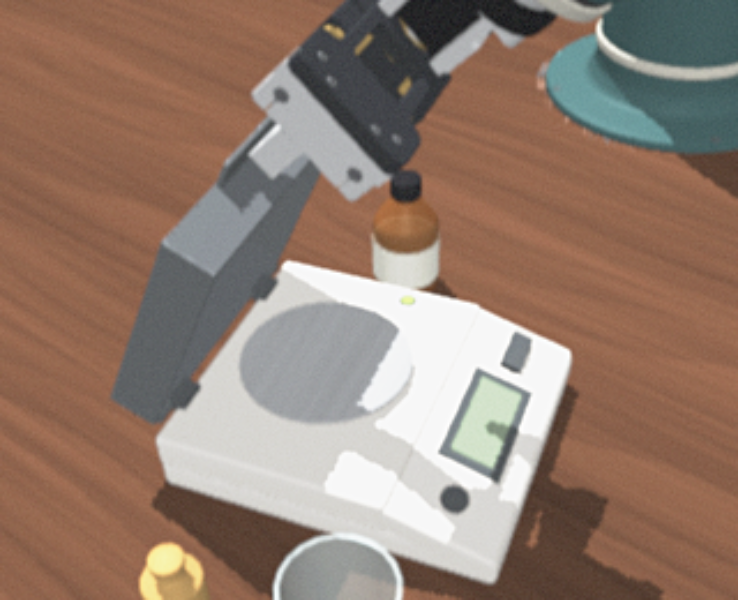

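Now about 1.12 rad, still in contact at the tab. I'll continue past the tipping point.

send_rows(
  deltas=[
    [-2.8,0,1.7,0,0,0,0],
    [-2.8,0,1.7,0,0,0,0],
    [-2.8,0,1.7,0,0,0,0],
    [-2.8,0,1.8,0,0,0,0],
    [-2.7,0,2,0,0,0,0],
    [-2.7,0,2,0,0,0,0],
    [-2.7,0,2,0,0,0,0],
    [-2.7,0,2,0,0,0,0],
    [-2.5,0,2.2,0,0,0,0],
    [-2.5,0,2.2,0,0,0,0],
    [-2.5,0,2.2,0,0,0,0],
    [-2.5,0,2.2,0,0,0,0],
  ],
)

```text
time: 11.67
ee_pos: [0.6293, -0.046, 0.2196]
tcp_rot: [1.463, 1.957, -0.607]
ft_force: [-5.5, 0.1, 24.2]
finger_gap: 0.0005
finger_force: 11.4
```

send_rows(
  deltas=[
    [-2.4,0,2.4,0,0,0,0],
    [-2.4,0,2.4,0,0,0,0],
    [-2.4,0,2.4,0,0,0,0],
    [-2.4,0,2.4,0,0,0,0],
    [-2.2,0,2.6,0,0,0,0],
    [-2.2,0,2.6,0,0,0,0],
    [-2.2,0,2.6,0,0,0,0],
    [-2.2,0,2.6,0,0,0,0],
    [0,0,0,0,0,0,0],
    [0,0,0,0,0,0,0],
    [0,0,0,0,0,0,0],
    [0,0,0,0,0,0,0],
  ],
)

```text
time: 12.67
ee_pos: [0.6375, -0.0731, 0.2197]
tcp_rot: [1.463, 1.955, -0.608]
ft_force: [-3.5, -4.4, 30.4]
finger_gap: 0.0006
finger_force: 14.9
```

Run:
```python
from h import *
s=now()
f=arm.grab_frame("scene"); cv2.imwrite("pics/f.png",cv2.resize(f["pixels"][60:320,160:480],(738,600)))
# retreat back along -u and up, then above the tare key with 16 deg tilt
UT,VT=.0335,.5188
rows(s,[pose(.15,.585,.25,45)+(6,),pose(UT-.015,VT,.13,16)+(15,)])
```

```text
t 12.6667 u,v,z [0.2511 0.5906 0.2197] tilt 45.1 zv -0.001 F [-3.5 -4.4 30.4] q [-0.78  0.52  0.61  1.79  0.62  0.97 -0.33]
[8.3,-1.0,-15.5,-0.0,0.0,-0.0,0],[8.3,-0.9,-15.5,-0.0,0.001,-0.001,0],[8.3,-1.0,-15.5,-0.0,0.0,0.0,0],[8.3,-0.9,-15.5,-0.001,0.001,-0.0,0],[8.4,-0.9,-15.5,0.0,0.0,-0.001,0],[8.3,-1.0,-15.5,0.0,0.001,0.0,0],
[11.9,-4.4,-0.5,0.0,0.034,0.0,0],[11.8,-4.4,-0.2,0.0,0.033,0.0,0],[11.9,-4.4,0.3,0.0,0.034,0.0,0],[11.8,-4.4,0.6,0.0,0.034,0.0,0],[11.9,-4.5,1.1,0.0,0.034,0.0,0],[11.7,-4.4,1.5,0.0,0.033,0.0,0],[11.8,-4.4,1.8,0.0,0.034,0.0,0],[11.6,-4.4,2.3,0.0,0.034,0.0,0],[11.6,-4.4,2.6,0.0,0.033,0.0,0],[11.5,-4.4,3.1,0.0,0.034,0.0,0],[11.3,-4.4,3.4,0.0,0.034,0.0,0],[11.3,-4.4,3.8,0.0,0.034,0.0,0],[11.1,-4.4,4.1,0.0,0.033,0.0,0],[10.9,-4.4,4.6,0.0,0.034,0.0,0],[10.8,-4.5,4.9,0.0,0.034,0.0,0],
```

View pics/f.png

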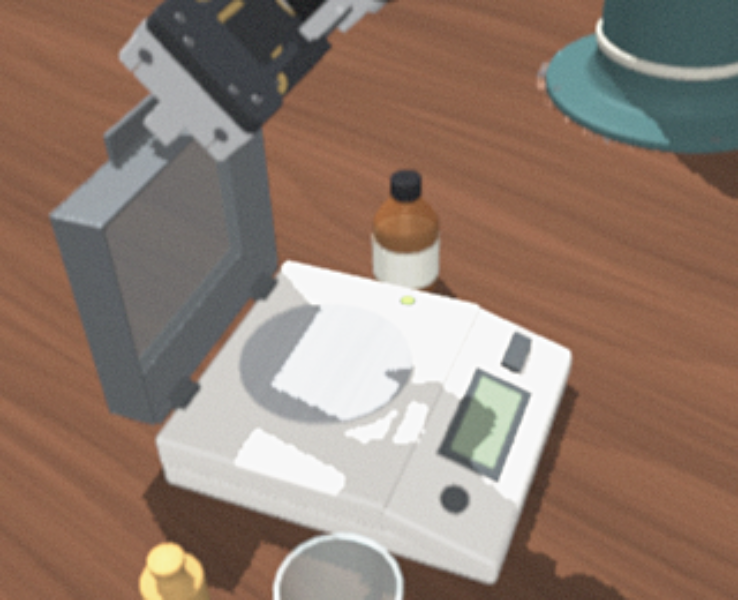

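Force reads about 30 N because the finger's lower corner is pressing down on the cover's front wall. The cover is near vertical (about 1.4–1.5 rad). I'll ease straight up to unload it.

send_rows(
  deltas=[
    [-1.2,0,-1.2,0,0,0,0],
    [-1.2,0,-1.2,0,0,0,0],
    [-1.2,0,-1.2,0,0,0,0],
    [-1.2,0,-1.2,0,0,0,0],
    [-1.2,0,-1.2,0,0,0,0],
    [-1.2,0,-1.2,0,0,0,0],
    [0,0,0,0,0,0,0],
  ],
)

```text
time: 13.3
ee_pos: [0.6364, -0.0706, 0.2268]
tcp_rot: [1.463, 1.961, -0.606]
ft_force: [0.0, 0.1, -0.5]
finger_gap: 0.0007
finger_force: 0.0
```

Run:
```python
from h import *
s=now()
f=arm.grab_frame("top"); w=cloud(f)
f=arm.grab_frame("scene"); w2=cloud(f)
for W in (w,w2):
    q=W.reshape(-1,3);q=q[~np.isnan(q[:,0])];u=q@ex;v=q@ey
    for lo in(.09,.13,.17,.2):
        m=(q[:,2]>lo)&(q[:,2]<lo+.02)&(v>V0-.092)&(v<V0-.05)&(u>.1)&(u<.4)|(q[:,2]>lo)&(q[:,2]<lo+.02)&(v<V0+.092)&(v>V0+.05)&(u>.1)&(u<.4)
        print(lo,m.sum(),np.round(np.percentile(u[m],[3,50,97]),3) if m.sum() else "")
cv2.imwrite("pics/g.png",cv2.resize(f["pixels"][60:320,160:480],(738,600)))
```

```text
t 13.3 u,v,z [0.2484 0.5902 0.2268] tilt 44.9 zv -0.001 F [ 0.   0.1 -0.5] q [-0.78  0.5   0.61  1.79  0.62  0.98 -0.31]
0.09 283 [0.251 0.282 0.287]
0.13 270 [0.265 0.297 0.301]
0.17 46 [0.279 0.289 0.323]
0.2 236 [0.291 0.295 0.302]
0.09 586 [0.251 0.28  0.286]
0.13 649 [0.266 0.296 0.302]
0.17 388 [0.281 0.311 0.316]
0.2 197 [0.291 0.297 0.306]
```

View pics/g.png

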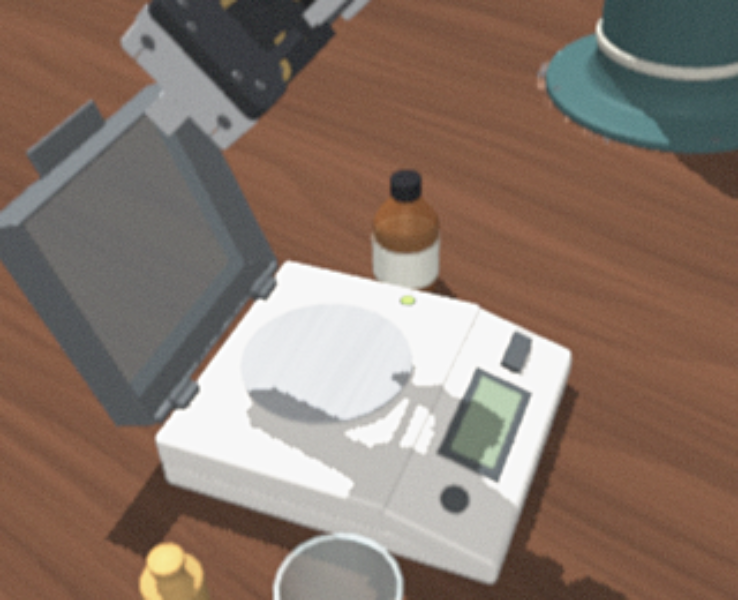

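The cover fell open to its stop (slope about 21° past vertical, i.e. about 1.95 rad). The force is zero and the balance is at the same pixels as before. Next is the key: I'll retreat and move above it.

Run:
```python
from h import *
for n in("top","scene"):
    f=arm.grab_frame(n); w=cloud(f)
    for l in("tare_key","power_key"):
        for x in arm.cut_out(l,f):
            if x["region"].sum()<400: p=np.nanmean(w[x["region"]],0); print(n,l,round(x["conf"],2),np.round([p@ex,p@ey,p[2]],4))
s=now()
rows(s,[pose(.02,.5195,.14,16)+(22,)])
```

```text
scene tare_key 0.47 [0.0349 0.5197 0.0473]
scene power_key 0.19 [0.0341 0.5201 0.0479]
t 13.7 u,v,z [0.2484 0.5901 0.2265] tilt 44.9 zv -0.001 F [-1.   0.5  0.8] q [-0.78  0.5   0.61  1.79  0.62  0.98 -0.31]
[10.1,-3.2,-4.5,-0.0,0.023,0.0,0],[10.3,-3.2,-4.3,-0.0,0.023,0.0,0],[10.3,-3.2,-4.1,-0.0,0.023,0.0,0],[10.4,-3.2,-3.8,-0.0,0.023,0.0,0],[10.5,-3.2,-3.6,-0.0,0.023,0.0,0],[10.6,-3.2,-3.4,-0.0,0.023,0.0,0],[10.7,-3.2,-3.1,-0.001,0.023,0.0,0],[10.7,-3.2,-2.8,0.0,0.023,0.0,0],[10.8,-3.2,-2.7,0.0,0.022,0.0,0],[10.9,-3.2,-2.3,0.0,0.023,0.0,0],[10.9,-3.2,-2.2,0.0,0.023,0.0,0],[10.9,-3.2,-1.8,0.0,0.023,0.001,0],[11.0,-3.2,-1.7,0.0,0.023,-0.0,0],[11.0,-3.2,-1.3,-0.0,0.023,-0.0,0],[11.0,-3.2,-1.1,-0.0,0.023,-0.0,0],[11.1,-3.3,-0.9,-0.0,0.023,-0.0,0],[11.1,-3.2,-0.6,-0.0,0.023,-0.0,0],[11.1,-3.2,-0.3,-0.0,0.023,-0.0,0],[11.1,-3.2,-0.1,-0.0,0.023,-0.0,0],[11.1,-3.2,0.1,-0.0,0.023,-0.0,0],[11.1,-3.2,0.4,-0.0,0.023,-0.0,0],[11.1,-3.2,0.7,-0.001,0.023,-0.0,0],
```

send_rows(
  deltas=[
    [10.2,-3.2,-4.4,0,0.023,0,0],
    [10.3,-3.2,-4.2,0,0.023,0,0],
    [10.3,-3.2,-4,0,0.023,0,0],
    [10.4,-3.2,-3.8,0,0.023,0,0],
    [10.5,-3.2,-3.6,0,0.023,0,0],
    [10.6,-3.2,-3.4,0,0.023,0,0],
    [10.7,-3.2,-3.1,0,0.023,0,0],
    [10.7,-3.2,-2.8,0,0.023,0,0],
    [10.8,-3.2,-2.6,0,0.023,0,0],
    [10.9,-3.2,-2.4,0,0.023,0,0],
    [10.9,-3.2,-2.1,0,0.023,0,0],
  ],
)

```text
time: 14.62
ee_pos: [0.5696, 0.0296, 0.1827]
tcp_rot: [1.607, 2.152, -0.437]
ft_force: [0.7, 0.1, 0.2]
finger_gap: 0.0004
finger_force: 0.0
```

send_rows(
  deltas=[
    [10.9,-3.2,-1.8,0,0.023,0,0],
    [11,-3.2,-1.7,0,0.023,0,0],
    [11,-3.2,-1.3,0,0.023,0,0],
    [11,-3.2,-1.1,0,0.023,0,0],
    [11.1,-3.2,-0.9,0,0.023,0,0],
    [11.1,-3.2,-0.6,0,0.023,0,0],
    [11.1,-3.2,-0.3,0,0.023,0,0],
    [11.1,-3.2,-0.1,0,0.023,0,0],
    [11.1,-3.2,0.1,0,0.023,0,0],
    [11.1,-3.2,0.4,0,0.023,0,0],
    [11.1,-3.2,0.7,0,0.023,0,0],
    [0,0,0,0,0,0,0],
  ],
)

```text
time: 15.62
ee_pos: [0.5029, 0.1295, 0.1393]
tcp_rot: [1.741, 2.334, -0.244]
ft_force: [0.1, -0.9, -0.1]
finger_gap: 0.0002
finger_force: 0.0
```

Run:
```python
from h import *
f=arm.grab_frame("top"); w=cloud(f)
for x in arm.cut_out("tare_key",f):
    if x["region"].sum()<400: p=np.nanmean(w[x["region"]],0); print(round(x["conf"],2),np.round([p@ex,p@ey,p[2]],4))
s=now()
# key centre u .034 v .5195 z .0465; 8 mm above along the normal
a=np.deg2rad(16); k=lambda d:pose(.034-np.sin(a)*d,.5195,.0465+np.cos(a)*d,16)
rows(s,[k(.008)+(12,)])
```

```text
0.46 [0.0343 0.5188 0.0464]
0.17 [0.0344 0.6606 0.0466]
t 15.7167 u,v,z [0.0202 0.5196 0.1399] tilt 15.9 zv -0.002 F [ 0.2 -0.5 -0.6] q [-0.8   0.35  0.38  1.95  0.18  0.92 -0.26]
[1.0,0.0,7.1,-0.0,-0.0,0.0,0],[1.1,0.0,7.2,-0.0,-0.0,0.0,0],[1.0,0.0,7.1,-0.0,-0.0,0.0,0],[1.0,0.0,7.1,-0.001,-0.0,0.0,0],[1.0,0.0,7.2,0.0,-0.001,0.0,0],[1.1,-0.0,7.1,0.0,0.0,0.0,0],[1.0,-0.0,7.1,0.0,0.0,0.0,0],[1.1,-0.0,7.2,-0.0,0.0,0.0,0],[1.0,-0.0,7.1,-0.0,0.0,0.0,0],[1.0,-0.0,7.1,-0.0,-0.0,0.0,0],[1.1,-0.0,7.2,-0.0,-0.0,0.001,0],[1.0,-0.0,7.1,-0.001,-0.0,-0.0,0],
```

send_rows(
  deltas=[
    [1,0,7.1,0,0,0,0],
    [1,0,7.1,0,0,0,0],
    [1,0,7.1,0,0,0,0],
    [1,0,7.1,0,0,0,0],
    [1,0,7.1,0,0,0,0],
    [1,0,7.1,0,0,0,0],
    [1,0,7.1,0,0,0,0],
    [1,0,7.1,0,0,0,0],
    [1,0,7.1,0,0,0,0],
    [1.1,0,7.1,0,0,0,0],
    [1.1,0,7.1,0,0,0,0],
    [1.1,0,7.1,0,0,0,0],
  ],
)

```text
time: 16.72
ee_pos: [0.5071, 0.117, 0.0539]
tcp_rot: [1.741, 2.332, -0.245]
ft_force: [-0.2, -0.1, 0.2]
finger_gap: 0.0004
finger_force: 0.0
```

send_rows(
  deltas=[
    [0,0,1,0,0,0,0],
    [0,0,1,0,0,0,0],
    [0,0,1,0,0,0,0],
    [0,0,1,0,0,0,0],
    [0,0,1,0,0,0,0],
    [0,0,1,0,0,0,0],
    [0,0,1,0,0,0,0],
    [0,0,1,0,0,0,0],
    [0,0,1,0,0,0,0],
    [0,0,1,0,0,0,0],
    [0,0,0,0,0,0,0],
  ],
)

```text
time: 17.63
ee_pos: [0.5079, 0.1145, 0.0449]
tcp_rot: [1.741, 2.332, -0.245]
ft_force: [-0.4, 0.9, 3.2]
finger_gap: 0.0006
finger_force: 1.4
```

Run:
```python
from h import *
p,_=now(); a=np.deg2rad(16); print("height above key plane mm",1000*(np.array([p@ex-.034,p[2]-.0465])@[-np.sin(a),np.cos(a)]))
f=arm.grab_frame("scene"); cv2.imwrite("pics/i.png",cv2.resize(f["pixels"][120:320,250:510],(780,600)))
```

```text
t 17.6333 u,v,z [0.0344 0.5195 0.0449] tilt 15.9 zv -0.001 F [-0.4  0.9  3.2] q [-0.75  0.5   0.36  2.    0.16  0.71 -0.26]
height above key plane mm -1.6380435558948543
```

View pics/i.png

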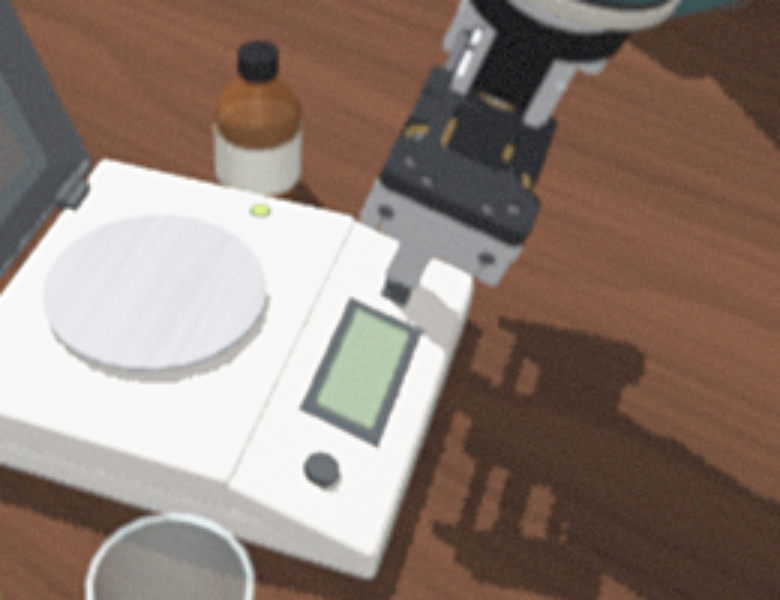

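The fingertip is centred on the tare key (crop 395,290) and the key is partly down at about 3 N. I'll press further.

send_rows(
  deltas=[
    [0,0,0.6,0,0,0,0],
    [0,0,0.6,0,0,0,0],
    [0,0,0.6,0,0,0,0],
    [0,0,0.6,0,0,0,0],
    [0,0,0,0,0,0,0],
  ],
)

```text
time: 18.1
ee_pos: [0.5082, 0.114, 0.0431]
tcp_rot: [1.741, 2.332, -0.245]
ft_force: [-6.1, 2.4, 16.6]
finger_gap: 0.0002
finger_force: 8.4
```

Force rose sharply to 17 N, so the key is bottomed. I'll release and retreat.

send_rows(
  deltas=[
    [0,0,-1,0,0,0,0],
    [0,0,-1,0,0,0,0],
    [0,0,-2,0,0,0,0],
    [0,0,-3,0,0,0,0],
    [0,0,-6,0,0,0,0],
    [0,0,-12,0,0,0,0],
    [0,0,-15,0,0,0,0],
    [0,0,-15,0,0,0,0],
    [0,0,-15,0,0,0,0],
    [0,0,-15,0,0,0,0],
    [0,0,-15,0,0,0,0],
    [0,0,0,0,0,0,0],
  ],
)

```text
time: 19.1
ee_pos: [0.5012, 0.1414, 0.1413]
tcp_rot: [1.74, 2.332, -0.241]
ft_force: [0.7, -0.2, 0.5]
finger_gap: 0.0001
finger_force: 0.0
```

Run:
```python
from h import *
now()
f=arm.grab_frame("top"); w=cloud(f)
for x in arm.cut_out("tare_key",f):
    if x["region"].sum()<400: p=np.nanmean(w[x["region"]],0); print(round(x["conf"],2),np.round([p@ex,p@ey,p[2]],4))
f=arm.grab_frame("scene"); cv2.imwrite("pics/j.png",cv2.resize(f["pixels"][60:360,140:540],(800,600)))
```

```text
t 19.1 u,v,z [0.0066 0.5207 0.1413] tilt 15.8 zv 0.002 F [ 0.7 -0.2  0.5] q [-0.82  0.35  0.38  1.94  0.18  0.93 -0.29]
0.72 [0.0345 0.5189 0.0468]
```

View pics/j.png

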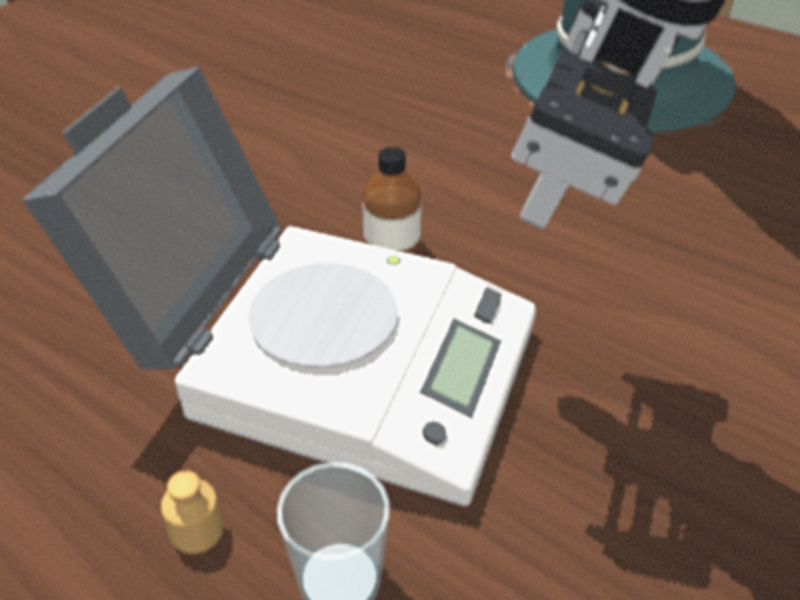

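The cover rests open and the tare key (488,305) is back up. The balance and surrounding things are unmoved, and the arm touches nothing.

```bash
python3 -c "
from station import arm
print(arm.job_done())"
```

```text
the job is handed in; nothing more can be done
None
```

The cover was swung fully open and rests there by itself, then the tare key was pressed until it bottomed and let go, and the job is handed in at about 19 s; during the swing the fingertip briefly pressed on the cover's front wall with about 30 N before I eased off, and the balance did not visibly move.

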